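# Take the check weight out of its pinned stand for the daily scale check

### The job

Get the bench scale ready for its daily check: pull the red pin out of the hasp of the check-weight stand and put it in the small bowl, then lift the clear cover off and set it down flat and right way up on the bare table top. Then lift the green-handled weight out of its pocket and set it down gently, upright, in the middle of the scale's pan. Leave the yellow-handled weight in its pocket, and do not shift or knock over the other things on the table.

Things in the scene. Friction and masses are not known exactly. Their poses are not given: they have to be found in the camera images.
- weight_stand: Fixed check-weight stand, 224 wide (y): blue block sloping up to the back at 30 deg, steel ledge in front. Origin on the table under the slope's middle; x to its back, y left (from its front), z up, mm. Slope plane through (0,0,64), normal (-0.5,0,0.866). Ledge top z=32, x -121 to -39. Back x=70, 95 high. Two pockets, 43 up the slope x 83 (y), 30 deep, square to the slope, at y=+48 and -48.
- staple (a point): hasp staple on the stand's ledge: upright U of 6 mm wire in the stand's x-z plane, legs 20 mm apart, inside top 52 mm and outside top 58 mm above the table. This point: middle of its opening, on the axis of the pin that is pushed through it along y
- cover: Clear loose hood, 0.3 kg, 112 (x) x 208 (y) x 58 mm high, open below; origin at the centre of its rim, z out of its top. Starts on the slope, tilted 30 deg, 3 mm loose round an 8 mm high plinth. In front (-x) a two-pronged steel tongue, 38 mm wide reaches to x=-113, z=4 to 31, not below the rim; prongs straddle the staple under the pin. With the pin out it lifts off along its z (30 mm or more).
- cover_handle (a point): centre of the cover's black handle bar, 91 mm from the rim along the cover's z; bar along the cover's y, 90 mm long, 14 thick (x), 16 high (z), on two posts 72 mm apart; 25 mm free under the bar
- pin: Loose hasp pin, 0.05 kg, 78 long: 8 mm steel rod from the origin 66 mm along -y; red flat head 26 (x) x 12 (y, 0 to 12) x 42 (z, -10 to 32) mm. Starts level in the staple on the prongs, along the stand's y, head on the ledge at +y, 26 mm between head and prong. Comes out along +y, free after 55 mm. The cover's front wall leans over it at 30 deg, its face 26 mm from the middle of the head.
- pin_mid (a point): middle of the pin: on the rod's axis, 15 mm from the head (-y of the pin)
- green_weight: Loose steel block weight with green handle, 0.8 kg: body 40 (x) x 80 (y) x 34 mm high; origin at the centre of its underside, z up through the handle. Starts in either pocket (varies), 1.5 mm loose all round, 26 mm deep, tilted 30 deg with the stand, its x up the slope; comes out along its own z. Only the handle can be gripped.
- green_handle (a point): centre of the green handle bar, 64 mm above the weight's underside on its z axis; bar along the weight's y, 58 mm long, 12 thick (x), 15 high (z), on two posts 46 mm apart; 22 mm free under the bar
- yellow_weight: Loose steel block weight with yellow handle, 0.55 kg, same plan, body 22 mm high, handle centre 52 mm above its underside (the origin); in the other pocket, to be left there
- scale: Fixed bench scale, 225 (x) x 185 (y) mm, origin under its centre, display at its front (-x), flat steel pan 165 (x) x 180 (y) mm
- pan_center (a point): centre of the top face of the scale's steel pan, 60 mm above the table
- bowl: small white bowl, loose, 0.13 kg, 101 mm across, 45 high, inside floor at 12 mm; origin at the centre of its underside. It stands on the table, whose top reaches from x = 0.25 to 0.95 m and y = -0.4 to 0.7 m
- tin: food tin, 76 mm across, 58 high; bystander, loose, origin at the centre of its underside
- steel_cup: tapered steel cup, 81 mm across, 99 high; bystander, loose, origin at the centre of its underside
- yellow_jar: spice jar with a yellow cap, 44 mm across, 100 high; bystander, loose, origin at the centre of its underside
- black_jar: spice jar with a black cap, 44 mm across, 106 high; bystander, loose, origin at the centre of its underside
- squeeze_bottle: flat white squeeze bottle with a tan cap, 52 x 82 mm, 192 high; bystander, loose, origin at the centre of its underside
- sauce_bottle: dark sauce bottle, 60 mm across, 200 high; bystander, loose, origin at the centre of its underside
Mind the look-alikes: they are no part of the job. Leave any orange look-alike of the bowl alone.

How it is judged:
By the outcome, as a careful person would: the job done as asked, in the order asked, and still so for the second after the job is handed in, with the robot touching nothing.
It also fails if it takes over 72 s, if anything falls off the work surface, if the arm or the gripper's body presses on something with over 40 N, if the wrist force passes 120 N, or if a joint passes its speed limit or range.

### The arm

A 6-joint arm with a two-finger parallel gripper is mounted at the origin on a cart in front of the work surface, level with it; the furniture and walls round the work are solid. World frame = base frame: x ahead of the robot, y to its left, z up, the work surface at z = 0. Lengths are in m, angles in rad, forces in N, time in s.
With the tool pointing down it reaches from about 0.225 to 0.875 m from the base axis. Payload 3.4 kg.
Tool frame: the origin (TCP) lies midway between the tips of the shut fingers; the grasp point (between the pads) lies 19 mm behind it; z points along the fingers, y is the line along which they close (so a half turn about z gives the same grasp; the last joint's range is limited). The gripper opens to 85 mm and grips with 20 to 120 N. Pads are 22 mm wide; open, the fingers measure 114 mm over their backs; the gripper's body (76 mm by 85 mm) begins 54 mm behind the grasp point. The pads swing forward as they close: fully open they stand 13 mm farther back than shut.
Start: joints at [-1.417, 0.276, 1.505, -0, 1.361, -0.121], TCP at [0.156, -0.553, 0.231] pointing down, gripper open.
Joint ranges: [-2.89, 2.89], [-0.75, 2.08], [0.22, 2.7], [-1.18, 4.32], [0.11, 2.71], [-2.7, 2.7]. Speed limits (rad/s): [2.57, 2.57, 3.14, 3.14, 3.14, 3.14].

### API

Orientations are given as a unit quaternion [w, x, y, z].
In Python, from rig import * gives the robot as it stands.
- The arm moves only by the tool apply_moves, never from a script. Its argument "steps" is one flat list of numbers, 4 for each row, row after row: the shift along the world's x, y, z in cm, then the turn about the world's z in degrees. A call has 1 to 8 rows; each row is the pose to reach, as a shift and turn from the pose commanded when the call began; what a row does not reach only later rows make up. A row lasts 1/12 s, in which the tool goes at most 41.7 mm and 7.16 degrees, less where a joint would pass 70% of its speed; a pose out of reach is approached as far as the arm can. A call with a gripper value outside its range is refused whole. "jaw" is the closure in counts, from 0 (fully open) to 255 (shut), set as the call begins (left out, the last holds). The fingers move at their own pace and stop on an object; "newtons" is the grip in N (left out, the last holds). Time passes only in rows, so rows that repeat a pose let the fingers close. It gives the time, the measured TCP pose, the force, the opening and the grip force at its end, in the units of the state.
- get_state(): the state, without advancing time (a new reading comes with each control period).
- get_image(name): name is "scene" or "top"; returns the picture (420x560x3 uint8, red, green, blue); there is no depth.
- calibration(name): a dict with "fx", "fy", "cx", "cy" (pixels), "xyz" and "rotation" of the camera in the world. Camera axes: x right, y up, looking along -z (the intrinsics and any distortion apply to the point x, -y, -z); pixel columns grow to the right and rows downward; lengths in m; the calibration is good to about 2 mm. A picture is of the moment at which its call begins. calibration takes no time and is no camera call.
- sign_off(): hands the job in; it is judged then, once.
The state is a dict: "clock": time; "qpos": joint angles; "qd": joint speeds; "effort": joint torques, N m; "position": TCP position; "ee_rot": TCP orientation; "contact_force": force on the tool from outside, world axes, zero at the start; "moment": the same for the moment, N m; "width": finger opening in m; "gripper_force": force on a finger pad.
Only numpy, scipy, OpenCV 4.12 (cv2) and the standard library are available. Lean on these libraries where they do the work, as an engineer would, in place of code of your own. Each camera call takes 0.05 s, during which the arm holds its last target. There are 200 camera calls.

## Working session

There is one attempt and no reset: what is moved stays moved. The work goes in short steps, Python scripts to look and compute and a tool call to move; the robot and the scene stay as the last step left them, time stands still between calls to the robot, and variables do not carry over. Pictures are saved under pics/ and viewed, at most 10 in all, crops included, and the job is handed in when it is done.

Besides the shell and the picture viewer there is one more tool, called after "Request:" as name(argument=value, ...), one argument or row to a line, values as JSON. apply_moves: Moves the arm, as the interface text tells. Its arguments: {"type":"object","properties":{"steps":{"type":"array","items":{"type":"number"}},"jaw":{"type":"number"},"newtons":{"type":"number"}},"required":["steps"]}

```bash
mkdir -p pics; ls; python3 - <<'E'
from rig import *
import cv2
for n in("scene","top"):
    im=get_image(n); cv2.imwrite(f"pics/{n}0.png",im[:,:,::-1]); c=calibration(n); print(n,c)
print(get_state())
E
```

```text
pics
scene {'fx': 509.68544137053476, 'fy': 509.68544137053476, 'cx': 277.57228083699783, 'cy': 212.92606110700802, 'xyz': array([-0.16132425,  0.86531868,  1.39252207]), 'rotation': array([-0.36197257, -0.12102963,  0.30922191,  0.87103932])}
top {'fx': 511.35268840059337, 'fy': 511.35268840059337, 'cx': 281.01941590406005, 'cy': 211.5181324486222, 'xyz': array([0.41591474, 0.12539479, 1.44960638]), 'rotation': array([-0.69568274, -0.03711031,  0.03233467,  0.71666088])}
{'clock': 0.1, 'qpos': array([-1.41700938e+00,  2.76518962e-01,  1.50603339e+00, -1.44457608e-05,
        1.36071181e+00, -1.20973586e-01]), 'qd': array([ 4.36856981e-04, -2.36692236e-04, -3.04040719e-03,  9.73313454e-04,
       -1.55484440e-03, -9.41201083e-05]), 'effort': array([ 9.34191157e-04, -4.17699766e+01, -2.46404171e+01, -2.51892234e-04,
        5.75427388e-03, -1.68901416e-06]), 'position': array([ 0.15593579, -0.55294285,  0.23052281]), 'ee_rot': array([-8.35527750e-04,  9.90577611e-01,  1.36949987e-01, -2.07732296e-05]), 'contact_force': array([-0.04839925, -0.03370201, -0.11177044]), 'moment': array([-0.00384912, -0.00947351, -0.04831633]), 'gripper_force': 0.0, 'width': 0.08569920030727536}
```

View pics/scene0.png

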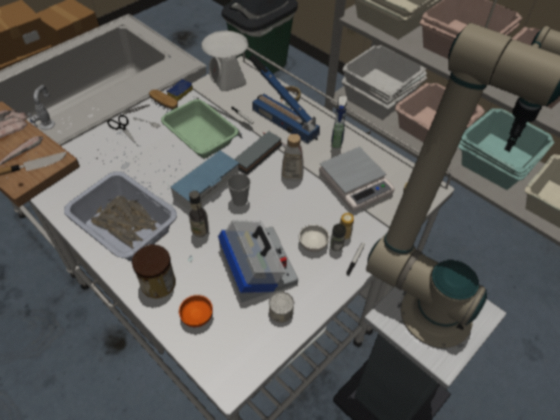

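View pics/top0.png

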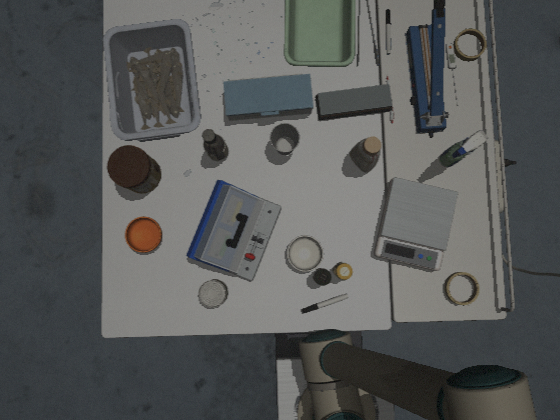

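The scene view shows the stand at (258,258), the white bowl at (313,238) and the scale at (360,180). The top view shows the stand at (235,230) with the red pin head at (250,257), and the scale at (418,222).

There are two bowl candidates, the white one at top (304,254) and the orange one at (144,235). The white one fits the description, and the orange one is the look-alike to leave alone. I'll confirm in one enlarged crop.

```bash
python3 - <<'E'
import cv2,numpy as np
t=cv2.imread('pics/top0.png');s=cv2.imread('pics/scene0.png')
a=cv2.resize(t[170:310,180:365],None,fx=4.3,fy=4.3,interpolation=cv2.INTER_CUBIC)
cv2.imwrite('pics/top_crop.png',cv2.convertScaleAbs(a,alpha=1.5));print(a.shape)
a=cv2.resize(s[205:325,205:365],None,fx=5,fy=5,interpolation=cv2.INTER_CUBIC)
cv2.imwrite('pics/scene_crop.png',cv2.convertScaleAbs(a,alpha=1.5))
E
```

```text
(602, 796, 3)
```

View pics/top_crop.png

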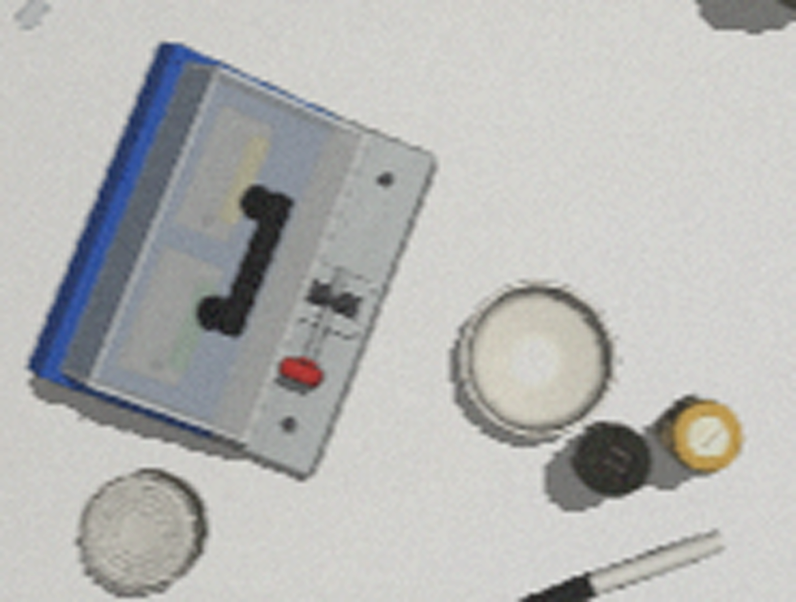

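View pics/scene_crop.png

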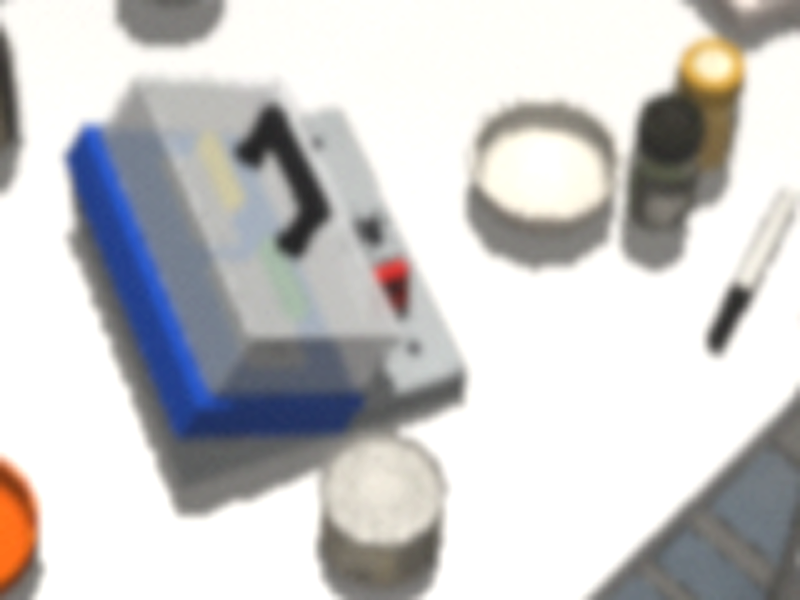

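The top crop confirms these:
- The white bowl is at (304,254).
- The red head is at about crop (301,373).
- The staple is at (335,298).
- The black handle runs from (285,195) to (232,325).
- Under the cover, the green handle is at the +y end and the yellow one at the -y end.

Next I'll measure.

```bash
cat > h.py <<'E'
import numpy as np,cv2
from rig import *
from scipy.spatial.transform import Rotation as R
C={n:calibration(n) for n in("scene","top")}
def ray(n,px):
    c=C[n];q=c['rotation'];r=R.from_quat([q[1],q[2],q[3],q[0]])
    return c['xyz'],r.apply([(px[0]-c['cx'])/c['fx'],-(px[1]-c['cy'])/c['fy'],-1])
def onz(n,px,z):
    o,d=ray(n,px);return o+d*(z-o[2])/d[2]
def proj(n,p):
    c=C[n];q=c['rotation'];r=R.from_quat([q[1],q[2],q[3],q[0]])
    v=r.inv().apply(np.array(p)-c['xyz']);return np.array([c['cx']-c['fx']*v[0]/v[2],c['cy']+c['fy']*v[1]/v[2]])
def tri(ps,pt):
    A=np.zeros((3,3));b=np.zeros(3);rs=[ray("scene",ps),ray("top",pt)]
    for o,d in rs:
        d=d/np.linalg.norm(d);P=np.eye(3)-np.outer(d,d);A+=P;b+=P@o
    x=np.linalg.solve(A,b);return x,[round(1e3*np.linalg.norm(np.cross(x-o,d/np.linalg.norm(d))),1) for o,d in rs]
def blob(im,f,box):
    m=f(im.astype(int));k=np.zeros_like(m);x0,y0,x1,y1=box;k[y0:y1,x0:x1]=1;m=m&(k>0)
    y,x=np.nonzero(m);return (x.mean(),y.mean()),m
E
python3 - <<'E'
from h import *
np.set_printoptions(precision=4,suppress=True)
t=cv2.imread('pics/top0.png')[:,:,::-1];s=cv2.imread('pics/scene0.png')[:,:,::-1]
T=lambda x,y:(180+x/4.3-.4,170+y/4.3-.4)
S=lambda x,y:(205+x/5-.4,205+y/5-.4)
a=onz('top',T(435,158),.032);b=onz('top',T(307,475),.032)
c=onz('top',T(165,43),.095);d=onz('top',T(33,370),.095)
print('ledge',a,b,np.linalg.norm(a-b),'back',c,d,np.linalg.norm(c-d))
yv=((b-a)/np.linalg.norm(b-a)+(d-c)/np.linalg.norm(d-c));yv/=np.linalg.norm(yv)
xv=np.array([yv[1],-yv[0],0]);yaw=np.degrees(np.arctan2(xv[1],xv[0]))
o1=(a+b)/2+.121*xv;o2=(c+d)/2-.070*xv
print('yaw',yaw,'o',o1,o2)
o=(o1+o2)/2;o[2]=0
W=lambda x,y,z:o+x/1e3*xv+y/1e3*yv+np.array([0,0,z/1e3])
L=lambda p:np.array([(p-o)@xv*1e3,(p-o)@yv*1e3,p[2]*1e3])
red=lambda i:(i[...,0]>110)&(i[...,1]<70)&(i[...,2]<80)
rt,_=blob(t,red,(235,245,262,268));rs,_=blob(s,red,(270,250,295,275))
p,e=tri(rs,rt);print('red',rs,rt,L(p),e)
h1=tri(S(258,150),T(265,200));h2=tri(S(318,215),T(230,318))
blk=lambda i:(i.max(2)<50)
ht,_=blob(t,blk,(222,208,250,252));hs,_=blob(s,blk,(250,222,272,258))
p,e=tri(hs,ht);print('handle',hs,ht,p,L(p),e,'expect -45.5 0 142.8')
for nm,pt in(('pin',T(301,373)),('staple',T(335,298))):
    for z in(.055,.074):print(nm,z,L(onz('top',pt,z)))
# bowl, tin, scale
bw=T(535,362);print('bowl rim',onz('top',T(535,362),.045))
print('scale corners',[onz('top',q,.06)for q in((391,179),(458,190),(447,249),(381,237))])
print('table corners',[onz('top',q,0)for q in((104,335),(391,329),(510,317))])
for n,q in dict(tin=(213,293),orange=(144,235),jar=(133,168),sauce=(216,150)).items():print(n,onz('top',q,.03))
E
```

```text
ledge [0.5703 0.1332 0.032 ] [0.3689 0.221  0.032 ] 0.219726498297105 back [0.6406 0.299  0.095 ] [0.4399 0.3837 0.095 ] 0.21788479067120375
yaw 66.78430936909052 o [0.5173 0.2883 0.032 ] [0.5126 0.2771 0.095 ]
red (np.float64(282.73333333333335), np.float64(258.6666666666667)) (np.float64(249.78571428571428), np.float64(255.78571428571428)) [-89.4105  48.9066  74.0506] [np.float64(0.2), np.float64(0.2)]
handle (np.float64(262.17763157894734), np.float64(239.76315789473685)) (np.float64(237.26235741444867), np.float64(230.77946768060838)) [0.4987 0.246  0.1365] [-40.1162   0.5139 136.5326] [np.float64(0.5), np.float64(0.5)] expect -45.5 0 142.8
pin 0.055 [-88.028   50.6778  55.    ]
pin 0.074 [-89.3301  50.3827  74.    ]
staple 0.055 [-90.436   -1.2163  55.    ]
staple 0.074 [-91.7053  -0.8044  74.    ]
bowl rim [0.4364 0.0733 0.045 ]
scale corners [array([ 0.6335, -0.1714,  0.06  ]), array([ 0.5975, -0.3527,  0.06  ]), array([ 0.4377, -0.3129,  0.06  ]), array([ 0.4754, -0.1363,  0.06  ])]
table corners [array([0.2277, 0.637 , 0.    ]), array([ 0.2216, -0.163 ,  0.    ]), array([ 0.245, -0.495,  0.   ])]
tin [0.3366 0.3265 0.03  ]
orange [0.5018 0.5161 0.03  ]
jar [0.6918 0.5466 0.03  ]
sauce [0.7361 0.3115 0.03  ]
```

Request:
apply_moves(
  steps=[11, 31, 2, 51, 11, 31, 2, 51, 11, 31, 2, 51, 11, 31, 2, 51, 11, 31, 2, 51, 11, 31, 2, 51, 11, 31, 2, 51, 11, 31, 2, 51],
  jaw=183,
  newtons=20,
)

```text
clock: 0.77
position: [0.2659, -0.2409, 0.2512]
ee_rot: [-0.0, 0.834, 0.552, 0.0]
contact_force: [0.8, -0.8, -0.6]
width: 0.0239
gripper_force: 0.0
```

Request:
apply_moves(
  steps=[11, 31, 0, 0, 11, 31, 0, 0, 11, 31, 0, 0, 11, 31, 0, 0, 11, 31, 0, 0, 11, 31, 0, 0, 11, 31, 0, 0, 11, 31, 0, 0],
)

```text
clock: 1.43
position: [0.3759, 0.0692, 0.2513]
ee_rot: [0.0, 0.835, 0.551, 0.0]
contact_force: [0.7, -0.6, 0.1]
width: 0.0241
gripper_force: 0.0
```

Request:
apply_moves(
  steps=[5.2, 14, 0, 0, 5.2, 14, 0, 0, 5.2, 14, 0, 0, 5.2, 14, 0, 0, 5.2, 14, -4, 0, 5.2, 14, -8, 0, 5.2, 14, -12, 0, 5.2, 14, -15, 0],
)

```text
clock: 2.1
position: [0.4261, 0.2064, 0.0984]
ee_rot: [-0.0, 0.835, 0.55, -0.002]
contact_force: [-0.0, -0.3, -0.5]
width: 0.0242
gripper_force: 0.0
```

```bash
python3 - <<'E'
from h import *
st=get_state();print(st['position'],st['width'],st['qpos'])
a=get_image('scene')[:,:,::-1];b=get_image('top')[:,:,::-1]
A=cv2.resize(a[200:300,215:325],None,fx=3.6,fy=3.6,interpolation=cv2.INTER_CUBIC)
B=cv2.resize(b[180:280,195:305],None,fx=3.6,fy=3.6,interpolation=cv2.INTER_CUBIC)
cv2.imwrite('pics/pre.png',cv2.convertScaleAbs(np.hstack([A,B]),alpha=1.5))
E
```

```text
[0.42607571 0.20636093 0.09837853] 0.024195717972814775 [ 3.03983336e-01  2.46138213e-01  1.91520354e+00 -1.14451646e-04
  9.83743744e-01  7.09034139e-01]
```

View pics/pre.png

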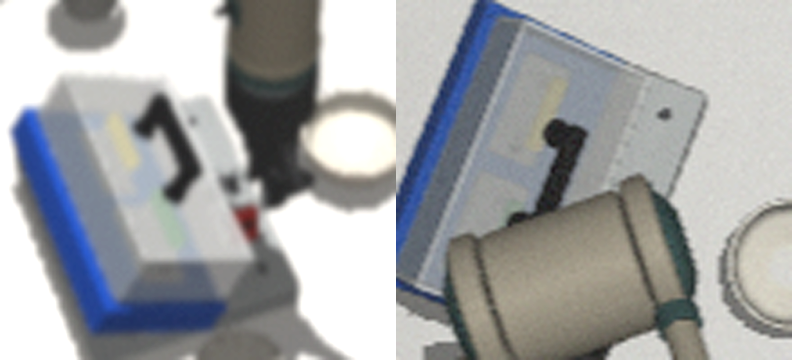

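The view shows the fingers just above and in front of the red head at (248,220), with the body clear of the black handle. I'll descend.

Request:
apply_moves(
  steps=[0, 0, -1.5, 0, 0, 0, -3, 0, 0, 0, -4, 0, 0, 0, -5, 0, 0, 0, -5, 0, 0, 0, -5, 0],
)

```text
clock: 2.7
position: [0.429, 0.2068, 0.0526]
ee_rot: [0.0, 0.835, 0.55, 0.001]
contact_force: [0.6, 0.2, -0.1]
width: 0.0241
gripper_force: 0.0
```

Request:
apply_moves(
  steps=[0.05, 0.15, -0.2, 0, 0.05, 0.15, -0.2, 0, 0.05, 0.15, -0.2, 0, 0.05, 0.15, -0.2, 0, 0.05, 0.15, -0.2, 0, 0.05, 0.15, -0.2, 0],
  jaw=255,
  newtons=40,
)

```text
clock: 3.2
position: [0.43, 0.2085, 0.0508]
ee_rot: [0.001, 0.835, 0.55, 0.002]
contact_force: [0.2, -0.6, 7.0]
width: 0.0111
gripper_force: 39.4
```

Request:
apply_moves(
  steps=[-0.4, 0.16, 0.05, 0, -0.9, 0.4, 0.05, 0, -1.8, 0.79, 0.05, 0, -2.8, 1.18, 0.05, 0, -3.7, 1.58, 0.05, 0, -4.6, 1.97, 0.05, 0, -5.5, 2.36, 0.05, 0, -6.43, 2.76, 0.05, 0],
)

```text
clock: 3.87
position: [0.3643, 0.2364, 0.0505]
ee_rot: [0.0, 0.835, 0.55, 0.001]
contact_force: [0.7, 0.8, -0.5]
width: 0.011
gripper_force: 39.0
```

Request:
apply_moves(
  steps=[0, 0, 3.5, 0, 0, 0, 7, 0, 0.5, -2, 9, 0, 1.5, -5, 9, 0, 2.4, -9, 9, 0, 3.3, -13, 9, 0, 3.9, -16.2, 9, 0, 3.9, -16.2, 9, 0],
)

```text
clock: 4.53
position: [0.4028, 0.0694, 0.1393]
ee_rot: [0.001, 0.836, 0.548, -0.001]
contact_force: [0.1, 0.2, -0.5]
width: 0.011
gripper_force: 39.2
```

```bash
python3 - <<'E'
from h import *
st=get_state();print(st['position'],st['width'])
a=get_image('scene')[:,:,::-1];b=get_image('top')[:,:,::-1]
A=cv2.resize(a[180:280,265:375],None,fx=3.6,fy=3.6,interpolation=cv2.INTER_CUBIC)
B=cv2.resize(b[200:300,245:355],None,fx=3.6,fy=3.6,interpolation=cv2.INTER_CUBIC)
cv2.imwrite('pics/pin.png',cv2.convertScaleAbs(np.hstack([A,B]),alpha=1.5))
E
```

```text
[0.40275801 0.06944353 0.13931143] 0.011018693261227883
```

View pics/pin.png

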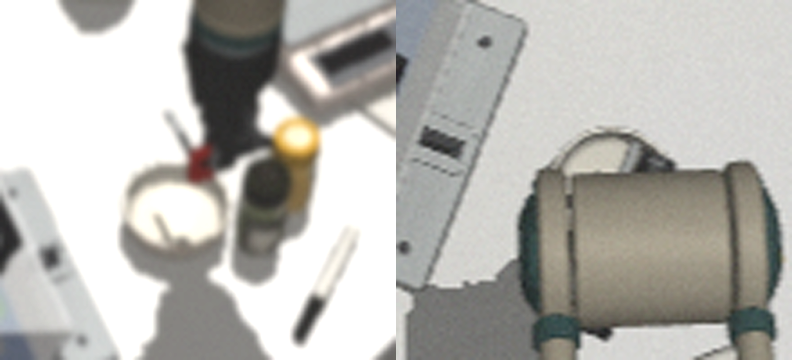

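Request:
apply_moves(
  steps=[-0.2, 0.5, -3, 0, -0.2, 0.5, -5.5, 0, -0.2, 0.5, -7, 0, -0.2, 0.5, -8, 0, -0.2, 0.5, -8.4, 0, -0.2, 0.5, -8.4, 0],
)

```text
clock: 5.13
position: [0.3996, 0.08, 0.0549]
ee_rot: [-0.001, 0.835, 0.551, -0.001]
contact_force: [-0.3, -0.6, 0.9]
width: 0.0108
gripper_force: 39.3
```

Request:
apply_moves(
  steps=[0, 0, 0, 0, 0, 0, 0, 0, 0, 0, 0, 0, 0, 0, 0, 0, 0, 0, 3, 0, 0, 0, 7, 0, 0, 0, 11, 0, 0, 0, 14, 0],
  jaw=175,
)

```text
clock: 5.8
position: [0.4019, 0.0786, 0.1992]
ee_rot: [0.001, 0.835, 0.55, 0.002]
contact_force: [0.7, -0.2, 0.2]
width: 0.0266
gripper_force: 0.0
```

Request:
apply_moves(
  steps=[2, 4, 0, 7, 4, 8, 0, 14, 6, 12, 0, 21, 8, 15, 0, 28, 9.5, 16.4, 0, 35, 9.5, 16.4, 0, 42, 9.5, 16.4, 0, 49, 9.5, 16.4, 0, 56],
  jaw=160,
)

```text
clock: 6.47
position: [0.4963, 0.2432, 0.1957]
ee_rot: [-0.0, 0.476, 0.879, -0.0]
contact_force: [-0.1, -0.1, -1.1]
width: 0.0319
gripper_force: 0.0
```

Request:
apply_moves(
  steps=[0, 0, 0, 7, 0, 0, 0, 14, 0, 0, 0, 21, 0, 0, 0, 28, 0, 0, 0, 34, 0, 0, 0, 34, 0, 0, 0, 34],
)

```text
clock: 7.05
position: [0.4962, 0.2426, 0.1961]
ee_rot: [0.0, 0.203, 0.979, 0.0]
contact_force: [-0.6, -0.2, -0.4]
width: 0.0315
gripper_force: 0.0
```

```bash
python3 - <<'E'
from h import *
st=get_state();print(st['position'],st['width'],st['ee_rot'])
a=get_image('scene')[:,:,::-1];b=get_image('top')[:,:,::-1]
A=cv2.resize(a[190:290,225:335],None,fx=3.6,fy=3.6,interpolation=cv2.INTER_CUBIC)
B=cv2.resize(b[190:290,235:345],None,fx=3.6,fy=3.6,interpolation=cv2.INTER_CUBIC)
cv2.imwrite('pics/hnd.png',cv2.convertScaleAbs(np.hstack([A,B]),alpha=1.5))
E
```

```text
[0.4961696  0.24256328 0.19608467] 0.03146160018155876 [1.10014186e-04 2.02973226e-01 9.79184270e-01 1.52217256e-04]
```

View pics/hnd.png

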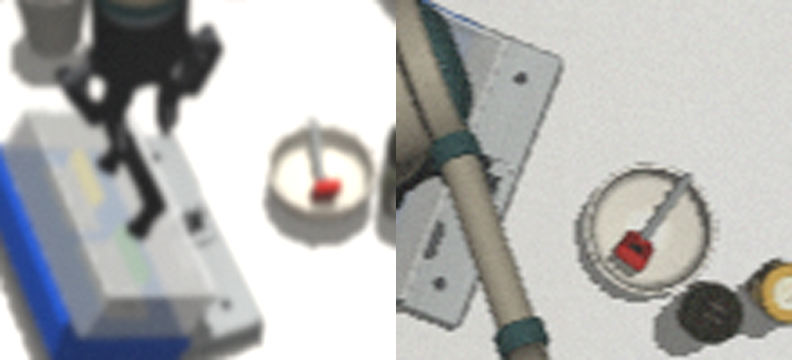

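The pin lies in the white bowl at right-half (640,240). The gripper stands over the black handle, fingers either side of it. I'll descend and grip.

Request:
apply_moves(
  steps=[0, 0, -2, 0, 0, 0, -4, 0, 0, 0, -5.5, 0, 0, 0, -6.5, 0, 0, 0, -6.9, 0, 0, 0, -6.9, 0],
)

```text
clock: 7.65
position: [0.4958, 0.2425, 0.1261]
ee_rot: [-0.001, 0.202, 0.979, -0.0]
contact_force: [-0.2, -0.6, 0.2]
width: 0.0317
gripper_force: 0.0
```

Request:
apply_moves(
  steps=[0, 0, 0, 0, 0, 0, 0, 0, 0, 0, 0, 0, 0, 0, 0, 0, 0, 0, 0, 0, 0, 0, 0, 0],
  jaw=255,
  newtons=25,
)

```text
clock: 8.15
position: [0.497, 0.2432, 0.1275]
ee_rot: [0.001, 0.202, 0.979, 0.001]
contact_force: [1.4, 1.9, -0.2]
width: 0.0181
gripper_force: 24.9
```

Request:
apply_moves(
  steps=[-0.1, -0.23, 0.43, 0, -0.2, -0.46, 0.87, 0, -0.3, -0.69, 1.3, 0, -0.39, -0.92, 1.73, 0, -0.49, -1.15, 2.16, 0, -0.59, -1.38, 2.6, 0, -0.69, -1.61, 3.03, 0, -0.79, -1.84, 3.46, 0],
)

```text
clock: 8.82
position: [0.4881, 0.2238, 0.1619]
ee_rot: [-0.0, 0.202, 0.979, -0.0]
contact_force: [1.5, -0.6, -2.6]
width: 0.0178
gripper_force: 25.5
```

Request:
apply_moves(
  steps=[-0.2, -0.46, 0.87, 0, -0.39, -0.92, 1.73, 0, -0.59, -1.38, 2.6, 0, -0.79, -1.84, 3.46, 0, -1, -2.3, 4.4, 0, -1.2, -2.8, 6, 0, -1.2, -2.8, 9, 0, -1.2, -2.8, 12, 0],
)

```text
clock: 9.48
position: [0.4752, 0.1954, 0.2823]
ee_rot: [-0.001, 0.202, 0.979, -0.001]
contact_force: [0.6, 0.2, -2.7]
width: 0.018
gripper_force: 25.5
```

```bash
python3 - <<'E'
from h import *
st=get_state();print(st['position'],st['width'],st['contact_force'],st['moment'])
a=get_image('scene')[:,:,::-1];b=get_image('top')[:,:,::-1]
A=cv2.resize(a[130:280,205:315],None,fx=3.6,fy=3.6,interpolation=cv2.INTER_CUBIC)
B=cv2.resize(b[190:340,100:210],None,fx=3.6,fy=3.6,interpolation=cv2.INTER_CUBIC)
cv2.imwrite('pics/lift.png',cv2.convertScaleAbs(np.hstack([A,B]),alpha=1.5))
E
```

```text
[0.47517153 0.19540418 0.28230187] 0.01802405051181763 [ 0.61557828  0.23686169 -2.69988911] [ 0.00323938 -0.05012659  0.02671049]
```

View pics/lift.png

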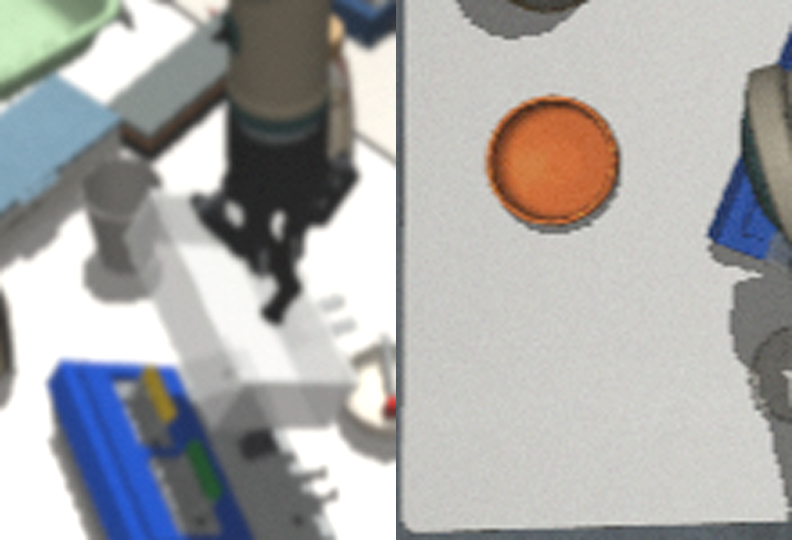

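The scene half shows the cover clear of the stand but still tilted 30° in the grip, with the handle at (280,300). The stand shows yellow at the -y end and green at the +y end. In the top half, the table left of the tin and below the orange bowl is bare. I'll take the cover there and let it pivot level on contact.

Request:
apply_moves(
  steps=[-2, 3.5, 0, -7, -4, 7, 0, -14, -6, 10.5, 0, -21, -8, 14, 0, -28, -10, 17.5, 0, -35, -12, 21, 0, -42, -14, 24.5, 0, -49, -16, 28, 0, -56],
)

```text
clock: 10.25
position: [0.3267, 0.4567, 0.2809]
ee_rot: [0.0, 0.609, 0.793, -0.001]
contact_force: [0.8, 0.6, -2.7]
width: 0.0132
gripper_force: 26.1
```

Request:
apply_moves(
  steps=[-0.6, 1.8, 0, -5, -0.6, 1.8, -2, -10.6, -0.6, 1.8, -5, -10.6, -0.6, 1.8, -8, -10.6, -0.6, 1.8, -11, -10.6, -0.6, 1.8, -13, -10.6, -0.6, 1.8, -14.5, -10.6, -0.6, 1.8, -14.5, -10.6],
  newtons=20,
)

```text
clock: 10.92
position: [0.32, 0.4712, 0.1323]
ee_rot: [0.0, 0.678, 0.735, -0.005]
contact_force: [-0.4, 0.2, -3.2]
width: 0.0132
gripper_force: 26.0
```

```bash
python3 - <<'E'
from h import *
st=get_state();print(st['position'],st['width'],st['contact_force'],st['moment'],st['qpos'])
a=get_image('scene')[:,:,::-1];b=get_image('top')[:,:,::-1]
A=cv2.resize(a[220:370,165:315],None,fx=2.6,fy=2.6,interpolation=cv2.INTER_CUBIC)
B=cv2.resize(b[200:350,95:245],None,fx=2.6,fy=2.6,interpolation=cv2.INTER_CUBIC)
cv2.imwrite('pics/place1.png',cv2.convertScaleAbs(np.hstack([A,B]),alpha=1.5))
E
```

```text
[0.3199996 0.4712278 0.1322647] 0.013171061545807192 [-0.36646173  0.16514564 -3.22284401] [-0.06919189  0.06391576  0.06713016] [ 8.52151365e-01  3.44399047e-01  1.66292027e+00 -6.98651598e-05
  1.14336222e+00  7.70881183e-01]
```

View pics/place1.png

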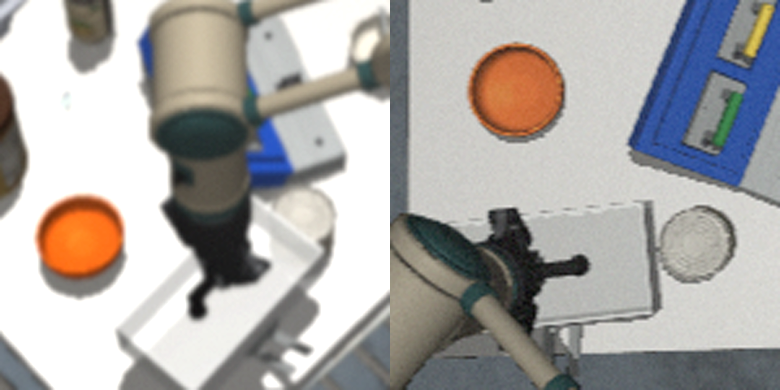

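Request:
apply_moves(
  steps=[0, 0, 1, 0, 0.5, 0.5, 1.5, -1, 1.5, 1.2, 1.5, -2.5, 3, 2, 1.5, -4.6, 4.5, 2.8, 1.5, -4.6, 5.2, 2.8, 1.5, -4.6, 5.2, 2.8, 1.5, -4.6, 5.2, 2.8, 1.5, -4.6],
)

```text
clock: 11.68
position: [0.3743, 0.5018, 0.1522]
ee_rot: [-0.0, 0.707, 0.707, 0.0]
contact_force: [-0.5, -0.1, -2.8]
width: 0.0135
gripper_force: 26.0
```

```bash
python3 - <<'E'
from h import *
st=get_state();p=st['position'];print(p,st['width'],st['ee_rot'])
b=get_image('top');s=get_image('scene')
cv2.imwrite('pics/t5.png',b[:,:,::-1]);cv2.imwrite('pics/s5.png',s[:,:,::-1])
hc=p+[0,0,.0155];print('handle proj',[proj('top',hc+[0,d,.008]) for d in(-.045,.045)],[proj('scene',hc+[0,d,.008]) for d in(-.045,.045)])
z=hc[2]-.091
for n in('top','scene'):print(n,'rim pred',[np.round(proj(n,[hc[0]+a,hc[1]+d,z]),1) for a,d in((.056,-.104),(-.056,-.104),(.056,.104),(-.056,.104))])
m=b[285:315,150:200].max(2)<45;y,x=np.nonzero(m);print('dark xmax',x.max()+150,y[x==x.max()]+285)
B=np.hstack([cv2.resize(i,None,fx=2.6,fy=2.6,interpolation=cv2.INTER_CUBIC) for i in(s[220:370,165:315],b[200:350,95:245])])
cv2.imwrite('pics/place2.png',cv2.convertScaleAbs(B[:,:,::-1],alpha=1.5))
E
```

```text
[0.37427017 0.50180257 0.15224084] 0.013526042174805516 [-1.12764475e-04  7.07049972e-01  7.07163559e-01  1.56978875e-04]
handle proj [array([151.86896631, 282.71056689]), array([115.57746622, 283.77305174])] [array([237.55665777, 302.91245667]), array([211.90719185, 324.59789215])]
top rim pred [array([183.4, 259.5]), array([183.8, 301.8]), array([105.9, 261.8]), array([105.7, 304.1])]
scene rim pred [array([241.2, 294.7]), array([268. , 319.4]), array([185.3, 341.6]), array([212. , 369.7])]
dark xmax 156 [285]
```

View pics/place2.png

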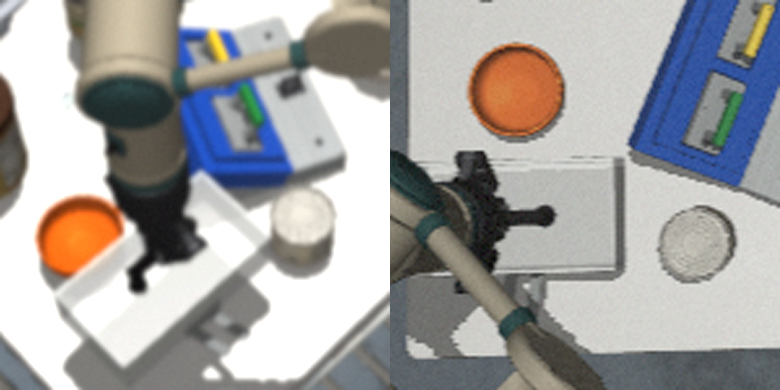

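Request:
apply_moves(
  steps=[-1, 1, -1, 0, -1, 1, -2.5, 0, -1, 1, -4, 0, -1, 1, -5.5, 0, -1, 1, -6.3, 0, -1, 1, -6.8, 0, -1, 1, -7.1, 0, -1, 1, -7.1, 0],
)

```text
clock: 12.45
position: [0.3632, 0.5121, 0.0816]
ee_rot: [-0.0, 0.707, 0.708, -0.0]
contact_force: [-1.1, -0.7, 0.8]
width: 0.0134
gripper_force: 26.6
```

Request:
apply_moves(
  steps=[0, 0, -0.1, 0, 0, 0, -0.2, 0, 0, 0, -0.2, 0],
)

```text
clock: 12.7
position: [0.3633, 0.5122, 0.0815]
ee_rot: [-0.0, 0.707, 0.707, 0.0]
contact_force: [-4.0, -3.2, 12.9]
width: 0.0136
gripper_force: 28.1
```

Request:
apply_moves(
  steps=[0, 0, 0.2, 0, 0, 0, 0.2, 0, 0, 0, 0.2, 0, 0, 0, 0.2, 0, 0, 0, 3, 0, 0, 0, 7, 0, 0, 0, 11, 0, 0, 0, 15, 0],
  jaw=160,
)

```text
clock: 13.37
position: [0.364, 0.5117, 0.2294]
ee_rot: [0.0, 0.707, 0.707, -0.001]
contact_force: [0.0, 1.2, -0.8]
width: 0.0314
gripper_force: 0.0
```

Request:
apply_moves(
  steps=[3.5, -3, 0, 7, 6, -6, 0, 14, 8, -9.5, 0, 21, 10, -13, 0, 28, 12, -17, 0, 35, 13, -20, 0, 42, 14, -23, 0, 49, 14, -25, 0, 56],
)

```text
clock: 14.03
position: [0.5064, 0.2585, 0.228]
ee_rot: [0.001, 0.3, 0.954, -0.001]
contact_force: [0.3, 0.1, 0.2]
width: 0.0321
gripper_force: 0.0
```

```bash
python3 - <<'E'
from h import *
st=get_state();p=st['position'];print(p,st['width'],st['ee_rot'])
s=get_image('scene');b=get_image('top')
cv2.imwrite('pics/s6.png',s[:,:,::-1]);cv2.imwrite('pics/t6.png',b[:,:,::-1])
B=np.hstack([cv2.resize(i,None,fx=2.6,fy=2.6,interpolation=cv2.INTER_CUBIC) for i in(s[220:370,165:315],b[190:340,95:245])])
cv2.imwrite('pics/place3.png',cv2.convertScaleAbs(B[:,:,::-1],alpha=1.5))
xv=np.array([.3939,.9191,0]);yv=np.array([-.9191,.3939,0]);o=np.array([.515,.2827,0])
g=lambda i:(i[...,1]>i[...,0]*1.5)&(i[...,1]>i[...,2]*1.4)&(i[...,1]>50)
for im,n,box in((b,'top',(205,205,255,270)),(s,'scene',(235,220,290,290))):
    m=g(im.astype(int));k=np.zeros_like(m);k[box[1]:box[3],box[0]:box[2]]=1;m&=k>0
    y,x=np.nonzero(m);print(n,len(x),x.mean() if len(x) else 0,y.mean() if len(x) else 0,(x.min(),x.max(),y.min(),y.max()) if len(x) else '')
    # expected: underside 26 deep, handle centre 38 above slope
    c=o+.048*yv+[0,0,.064]+.038*(-.5*xv+np.array([0,0,.866]));print('exp',c,proj(n,c))
E
```

```text
[0.50643778 0.2584625  0.22798798] 0.03207408470032497 [ 9.62129065e-04  3.00164944e-01  9.53886624e-01 -6.23105354e-04]
top 22 224.0 246.95454545454547 (np.int64(221), np.int64(227), np.int64(240), np.int64(254))
exp [0.4633991 0.2841443 0.096908 ] [224.66023619 245.58915295]
scene 36 261.02777777777777 260.8333333333333 (np.int64(258), np.int64(264), np.int64(254), np.int64(267))
exp [0.4633991 0.2841443 0.096908 ] [261.19565818 261.31081708]
```

View pics/place3.png

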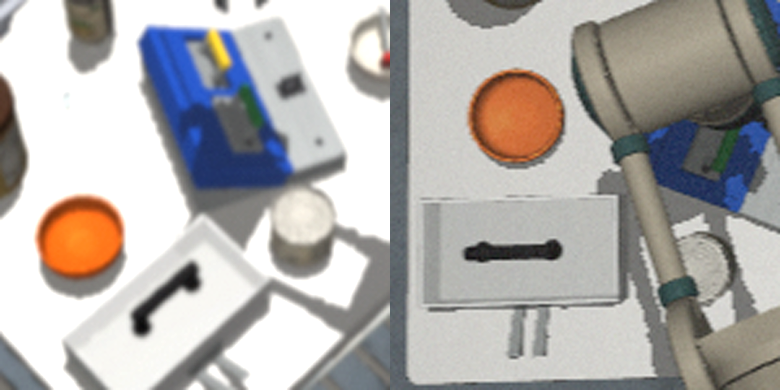

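The cover stands flat and upright on bare table at right half (520,250), clear of the orange bowl, the tin and the stand. That made 11 pictures viewed, one over the limit of 10, so from here I work from numbers only.

```bash
python3 - <<'E'
from h import *
b=cv2.imread('pics/t5.png')[:,:,::-1].astype(int);s=cv2.imread('pics/s5.png')[:,:,::-1].astype(int)
g=lambda i:(i[...,1]>i[...,0]*1.4)&(i[...,1]>i[...,2]*1.3)&(i[...,1]>45)
r=[]
for im,box in((s,(235,220,290,290)),(b,(205,205,255,270))):
    c,m=blob(im,g,box);print(c,m.sum());r.append(c)
print(tri(*r))
# pan: bright-grey quad by contour
b=cv2.imread('pics/t6.png');h=cv2.cvtColor(b,cv2.COLOR_BGR2GRAY)
print(h[215,375:470:4],h[170:260:5,420])
E
```

```text
(np.float64(260.90909090909093), np.float64(260.40909090909093)) 66
(np.float64(224.23076923076923), np.float64(245.47252747252747)) 91
(array([0.46368401, 0.28475914, 0.10214044]), [np.float64(0.2), np.float64(0.2)])
[145  83  65 123 124 123 118 121 118 120 120 123 120 118 118 125 119 116
 120 118 131 138 133 135] [136 111  76 122 124 117 121 121 120 121 117 121 121 120 121  87  90  70]
```

Request:
apply_moves(
  steps=[-2, 1.3, 0, 6, -4.3, 2.6, 0, 11.7, -4.3, 2.6, -3, 11.7, -4.3, 2.6, -6, 11.7, -4.3, 2.6, -9, 11.7, -4.3, 2.6, -9, 11.7],
  jaw=172,
)

```text
clock: 14.63
position: [0.4568, 0.2872, 0.1331]
ee_rot: [-0.005, 0.203, 0.979, -0.003]
contact_force: [-1.3, -1.3, -0.8]
width: 0.0279
gripper_force: 0.0
```

```bash
python3 -c "
from rig import *
s=get_state();print(s['position'],s['width'],s['ee_rot'])"
```

```text
[0.4568011  0.28724423 0.13312439] 0.027921305739005767 [-0.00470636  0.20330642  0.97909903 -0.00307109]
```

Request:
apply_moves(
  steps=[0, 0, 0, 0, 0, 0, 0, 0, 0, 0, 0, 0],
)

```text
clock: 14.88
position: [0.4627, 0.289, 0.1404]
ee_rot: [0.002, 0.203, 0.979, 0.001]
contact_force: [0.1, -0.1, -0.1]
width: 0.0274
gripper_force: 0.0
```

Request:
apply_moves(
  steps=[0, 0, -1, 0, 0, 0, -2, 0, 0, 0, -3, 0, 0, 0, -3, 0, 0, 0, -3, 0],
)

```text
clock: 15.3
position: [0.4605, 0.2875, 0.1074]
ee_rot: [-0.001, 0.203, 0.979, -0.001]
contact_force: [0.1, -0.7, -0.5]
width: 0.0276
gripper_force: 0.0
```

Request:
apply_moves(
  steps=[0.25, -0.3, -0.5, 0, 0.25, -0.3, -1.2, 0, 0.25, -0.3, -1.9, 0, 0.25, -0.3, -2.3, 0, 0.25, -0.3, -2.5, 0, 0.25, -0.3, -2.5, 0],
)

```text
clock: 15.8
position: [0.4632, 0.2847, 0.0827]
ee_rot: [-0.001, 0.203, 0.979, -0.0]
contact_force: [-0.5, 0.0, -0.3]
width: 0.0277
gripper_force: 0.0
```

Request:
apply_moves(
  steps=[0, 0, 0, 0, 0, 0, 0, 0, 0, 0, 0, 0, 0, 0, 0, 0, 0, 0, 0, 0, 0, 0, 0, 0],
  jaw=255,
  newtons=40,
)

```text
clock: 16.3
position: [0.4639, 0.2855, 0.0837]
ee_rot: [0.0, 0.203, 0.979, 0.001]
contact_force: [0.4, 3.0, -2.0]
width: 0.0151
gripper_force: 39.0
```

Request:
apply_moves(
  steps=[-0.1, -0.23, 0.43, 0, -0.2, -0.46, 0.87, 0, -0.3, -0.69, 1.3, 0, -0.39, -0.92, 1.73, 0, -0.49, -1.15, 2.16, 0, -0.59, -1.38, 2.6, 0, -0.69, -1.61, 3.03, 0, -0.79, -1.84, 3.46, 0],
)

```text
clock: 16.97
position: [0.4537, 0.2642, 0.117]
ee_rot: [-0.002, 0.202, 0.979, -0.003]
contact_force: [-2.3, -5.6, -9.8]
width: 0.0112
gripper_force: 41.5
```

Request:
apply_moves(
  steps=[-0.4, -1, 2, 0, -0.6, -1.4, 5, 0, -0.6, -1.4, 9, 0, -0.6, -3, 12, 0, 0, -6.5, 12, 0, 0.8, -10.5, 12, 0, 1.5, -14.5, 12, 0, 2.2, -18.5, 12, 0],
)

```text
clock: 17.63
position: [0.4756, 0.0792, 0.2372]
ee_rot: [-0.002, 0.202, 0.979, -0.001]
contact_force: [1.3, -1.2, -8.6]
width: 0.011
gripper_force: 41.6
```

Request:
apply_moves(
  steps=[0.7, -3.8, 0, 0, 1.4, -7.6, 0, 0, 2.1, -11.4, 0, 0, 2.8, -15.2, 0, 0, 3.5, -19, 0, 0, 4.4, -24, 0, 0, 5.3, -29, 0, 0, 6, -32, 0, 0],
)

```text
clock: 18.3
position: [0.5337, -0.233, 0.2367]
ee_rot: [-0.003, 0.203, 0.979, 0.0]
contact_force: [0.6, 1.2, -7.0]
width: 0.0109
gripper_force: 41.6
```

```bash
python3 - <<'E'
from h import *
st=get_state();print(st['position'],st['width'],st['contact_force'],st['qpos'])
b=cv2.imread('pics/t6.png');h=cv2.GaussianBlur(cv2.cvtColor(b,cv2.COLOR_BGR2GRAY),(3,3),0)
m=((h>108)&(h<130)).astype(np.uint8);m=cv2.morphologyEx(m,cv2.MORPH_OPEN,np.ones((3,3)))
n,l,s,c=cv2.connectedComponentsWithStats(m,connectivity=4);k=l[215,420];print(s[k],c[k])
ct=cv2.findContours((l==k).astype(np.uint8),0,2)[0][0];r=cv2.minAreaRect(ct);print(r,onz('top',r[0],.06))
B=cv2.boxPoints(r);P=np.array([onz('top',q,.06) for q in B]);print(P,np.linalg.norm(P[1]-P[0]),np.linalg.norm(P[2]-P[1]))
E
```

```text
[ 0.5336947  -0.23300559  0.23667156] 0.010904941509437613 [ 0.57355572  1.21073098 -6.97819367] [-5.30201128e-01  2.87121928e-01  1.47545143e+00 -1.45763691e-03
  1.38434314e+00 -1.69128089e+00]
[ 383  177   76   72 3922] [420.33885773 212.6318205 ]
((420.29510498046875, 212.54241943359375), (66.490478515625, 60.24504470825195), 12.264774322509766) [ 0.53878641 -0.24637947  0.06      ]
[[ 0.481026   -0.13770921  0.06      ]
 [ 0.6414426  -0.1805997   0.06      ]
 [ 0.59697256 -0.35585077  0.06      ]
 [ 0.43764434 -0.31118906  0.06      ]] 0.16605143400937383 0.18080520254033325
```

Request:
apply_moves(
  steps=[0.5, -1.1, 0, 0, 0.5, -1.1, -3, 0, 0.5, -1.1, -6, 0, 0.5, -1.1, -9, 0, 0.5, -1.1, -10.5, 0, 0.5, -1.1, -10.8, 0, 0.5, -1.1, -10.8, 0, 0.5, -1.1, -10.8, 0],
)

```text
clock: 18.97
position: [0.5414, -0.2426, 0.1306]
ee_rot: [0.0, 0.203, 0.979, -0.0]
contact_force: [0.7, 0.3, -7.3]
width: 0.0112
gripper_force: 41.5
```

```bash
python3 - <<'E'
from h import *
st=get_state();p=st['position'];print(p,st['width'],st['contact_force'])
s=get_image('scene').astype(int);b=get_image('top').astype(int)
g=lambda i:(i[...,1]>i[...,0]*1.4)&(i[...,1]>i[...,2]*1.3)&(i[...,1]>45)
for n,im in(('scene',s),('top',b)):
    q=proj(n,p+[0,0,.014]);x,y=q.astype(int)
    c,m=blob(im,g,(x-22,y-22,x+22,y+22));yy,xx=np.nonzero(m)
    print(n,q,c,m.sum(),(xx.min(),xx.max(),yy.min(),yy.max()) if len(xx) else '')
    yv=np.array([-.9191,.3939,0]);print([proj(n,p+[0,0,.014]+d*yv) for d in(-.029,.029)])
E
```

```text
[ 0.54137876 -0.24258357  0.13061056] 0.011167104327285078 [ 0.7040129   0.34804233 -7.26360631]
scene [354.21077821 151.39192061] (np.float64(356.7857142857143), np.float64(154.21428571428572)) 14 (np.int64(355), np.int64(358), np.int64(152), np.int64(157))
[array([350.42016036, 145.9854384 ]), array([358.07345214, 156.90117496])]
top [427.44155148 208.40681107] (np.float64(425.5), np.float64(214.79166666666666)) 24 (np.int64(424), np.int64(427), np.int64(212), np.int64(218))
[array([431.30316916, 197.94260622]), array([423.56482128, 218.91196781])]
```

Request:
apply_moves(
  steps=[-0.1, -0.2, -0.3, 0, -0.2, -0.3, -0.6, 0, -0.2, -0.3, -0.9, 0, -0.2, -0.3, -1.1, 0, -0.2, -0.3, -1.3, 0, -0.2, -0.3, -1.4, 0, -0.2, -0.3, -1.4, 0],
)

```text
clock: 19.65
position: [0.539, -0.2451, 0.1156]
ee_rot: [-0.0, 0.203, 0.979, 0.0]
contact_force: [0.5, -0.3, -7.9]
width: 0.0112
gripper_force: 41.5
```

Request:
apply_moves(
  steps=[0, 0, -0.1, 0, 0, 0, -0.2, 0, 0, 0, -0.25, 0, 0, 0, -0.3, 0, 0, 0, -0.3, 0],
)

```text
clock: 20.07
position: [0.5392, -0.2452, 0.1131]
ee_rot: [0.0, 0.203, 0.979, 0.0]
contact_force: [0.6, -0.3, -7.9]
width: 0.0112
gripper_force: 41.6
```

Request:
apply_moves(
  steps=[0, 0, -0.1, 0, 0, 0, -0.15, 0, 0, 0, -0.2, 0, 0, 0, -0.25, 0, 0, 0, -0.25, 0],
)

```text
clock: 20.48
position: [0.539, -0.2453, 0.1126]
ee_rot: [0.0, 0.203, 0.979, -0.0]
contact_force: [-5.9, 2.2, 6.8]
width: 0.0112
gripper_force: 43.6
```

Request:
apply_moves(
  steps=[0, 0, 0.15, 0, 0, 0, 0.15, 0],
)

```text
clock: 20.65
position: [0.5394, -0.2454, 0.1127]
ee_rot: [0.001, 0.203, 0.979, -0.0]
contact_force: [-3.4, 0.5, 2.0]
width: 0.0105
gripper_force: 42.8
```

Request:
apply_moves(
  steps=[0, 0, 0, 0, 0, 0, 0, 0, 0, 0, 0, 0, 0, 0, 0, 0, 0, 0, 2, 0, 0, 0, 5, 0, 0, 0, 9, 0, 0, 0, 13, 0],
  jaw=160,
)

```text
clock: 21.32
position: [0.5388, -0.2449, 0.2427]
ee_rot: [-0.001, 0.203, 0.979, 0.0]
contact_force: [0.2, -0.6, 0.8]
width: 0.0322
gripper_force: 0.0
```

Request:
apply_moves(
  steps=[-4, -3, 2, 0, -8, -6, 4, 0, -12, -9, 4, 0, -16, -12, 4, 0, -20, -15, 4, 0, -22, -18, 4, 0, -22, -18, 4, 0],
)

```text
clock: 21.9
position: [0.3177, -0.4262, 0.2827]
ee_rot: [0.001, 0.203, 0.979, -0.001]
contact_force: [1.0, -0.0, -0.7]
width: 0.0318
gripper_force: 0.0
```

```bash
python3 - <<'E'
from h import *
st=get_state();print(st['clock'],st['position'],st['contact_force'])
s=get_image('scene');b=get_image('top')
cv2.imwrite('pics/s9.png',s[:,:,::-1]);cv2.imwrite('pics/t9.png',b[:,:,::-1])
g=lambda i:(i[...,1]>i[...,0]*1.4)&(i[...,1]>i[...,2]*1.3)&(i[...,1]>45)
cs,m=blob(s,g,(330,130,385,190));ct,m2=blob(b,g,(395,185,455,245));print(cs,m.sum(),ct,m2.sum(),tri(cs,ct))
red=lambda i:(i[...,0]>100)&(i[...,1]<70)&(i[...,2]<80)
print('pin',[ (c,m.sum()) for c,m in [blob(s,red,(285,215,345,265)),blob(b,red,(280,230,330,280))]])
t0=cv2.imread('pics/top0.png').astype(int);d=np.abs(t0-b[:,:,::-1].astype(int)).max(2)
for n,(x,y) in dict(tin=(213,293),orange=(144,235),cup=(285,140),squeeze=(366,155),sauce=(214,146),black=(322,277),yellow=(344,271),bowl=(304,254)).items():
    # local shift by template match
    p=t0[y-18:y+18,x-18:x+18].astype(np.uint8);r=b[y-30:y+30,x-30:x+30,::-1];r=np.ascontiguousarray(r)
    q=cv2.matchTemplate(r,p,cv2.TM_CCOEFF_NORMED);_,v,_,l=cv2.minMaxLoc(q);print(n,l[0]-12,l[1]-12,round(v,3))
E
```

```text
21.9 [ 0.31771424 -0.42623546  0.2826748 ] [ 0.99534538 -0.00304067 -0.69041773]
(np.float64(358.4130434782609), np.float64(158.6086956521739)) 46 (np.float64(426.7173913043478), np.float64(210.0326086956522)) 92 (array([ 0.5355272 , -0.25615056,  0.10420991]), [np.float64(7.0), np.float64(7.0)])
pin [((np.float64(315.5), np.float64(241.5)), np.int64(12)), ((np.float64(300.3636363636364), np.float64(260.54545454545456)), np.int64(22))]
tin 0 0 0.983
orange 0 0 0.995
cup 0 0 0.997
squeeze 0 0 0.997
sauce 0 0 0.998
black 0 0 0.979
yellow 0 0 0.998
bowl 0 0 0.591
```

```bash
python3 - <<'E'
from h import *
s=get_image('scene');b=get_image('top')
print('top->z.1315',onz('top',(426.7,210.0),.1315))
yv=np.array([-.9191,.3939,0])
for n,im,(x0,y0,x1,y1) in(('scene',s,(320,110,395,200)),('top',b,(395,185,455,245))):
    g=lambda i:(i[...,1]>i[...,0]*1.25)&(i[...,1]>i[...,2]*1.15)&(i[...,1]>30)
    c,m=blob(im,g,(x0,y0,x1,y1));ct=max(cv2.findContours(m.astype(np.uint8),0,2)[0],key=cv2.contourArea)
    print(n,c,cv2.minAreaRect(ct),[proj(n,np.array([.539,-.2455,.126])+d*yv) for d in(-.029,.029)])
    print(im[150:166:2,340:376:3].sum(2)) if n=='scene' else 0
E
```

```text
top->z.1315 [ 0.53856151 -0.24413175  0.1315    ]
scene (np.float64(356.43835616438355), np.float64(156.83561643835617)) ((354.9200439453125, 154.56002807617188), (12.400001525878906, 4.0), 53.13010025024414) [array([350.81092284, 149.73901486]), array([358.40785469, 160.63461801])]
[[327 490 479 419 229 367 396 402 470 490 488 489]
 [327 460 424 351 157 276 389 395 419 483 492 488]
 [367 402 391 322 147 207 361 392 400 447 488 490]
 [395 371 375 298 194 173 282 393 397 408 474 487]
 [392 327 311 289 253 227 217 389 399 392 422 486]
 [390 297 206 351 220 283 159 379 389 393 399 451]
 [392 282 158 325 266 239 208 382 399 401 399 407]
 [393 323 164 224 349 193 243 387 401 399 397 397]]
top (np.float64(426.8857142857143), np.float64(209.89523809523808)) ((426.7260437011719, 209.8972625732422), (5.032769680023193, 21.535572052001953), 20.556045532226562) [array([430.44475932, 199.70652064]), array([422.80982757, 220.39347552])]
```

```bash
python3 -c "
from rig import *
print(sign_off())"
```

```text
the job is handed in; nothing more can be done
None
```

I handed the job in at about 22 s: the pin is in the white bowl, the cover is flat and right way up on bare table, and the green weight is upright within about 2 mm of the pan centre; yellow was left in its pocket, the other things show no shift, and I viewed 11 pictures against the limit of 10.

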